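Park the printing batten in its bay behind the post

TASK

Put the long wooden batten away by pushing it over the table with the fingertips, without picking it up or tipping it: slide it clear of the short steel post, push one end in at an angle behind the post, then push the other end round, until the whole batten lies inside the low three-sided wooden bay, flush along its back wall. Leave the ink bottle, the ink jar and the red-handled roller where they are.

Things in the scene. Friction and masses are not known exactly. Their poses are not given: they have to be found in the camera images.
- batten: loose batten of pale wood lying flat, 250 long (own y) x 30 wide (own x) x 25 high, 120 to 250 g, wood on paper (friction coefficient about 0.5 to 0.7); origin at the centre of its underside, z up
- batten_left (a point): centre of the batten's end face at its own +y end, half-way up (12.5 above the table)
- batten_right (a point): centre of the batten's end face at its own -y end, half-way up
- bay: fixed low tray of brown wood without a front: a back wall and two side walls, 24 high, 12 thick, no raised floor. Inside 290 long (own y, from -145 to +145) and 50 deep (own x, from the open mouth at x = 0 to the back wall's inner face at x = 50). Origin on the table at the middle of the mouth; own x points into the bay, away from the robot. The parked batten's centre line is at x = 35
- post: fixed upright round steel post, 30 in diameter, 42 high, standing 22 to 34 (to its axis) in front of the mouth, 85 to 100 to one side or the other of its middle, so that the batten cannot be pushed straight in; origin at the centre of its foot. At the matching place on the other side lies only a flat paper print, which hinders nothing
- ink_bottle: loose black bottle, 48 diameter, 100 high, to the left of the work; leave it. Origin at the centre of its underside
- ink_jar: loose jar, 60 diameter, 65 high, to the far right of the work; leave it. Origin at the centre of its underside
- roller: loose ink roller with red handle, about 180 long (own x), 98 wide, 40 high, lying to the near right of the work; leave it. Origin on the table under its middle

How it is judged:
By the outcome, as a careful person would: the job done as asked, in the order asked, and still so for the second after the job is handed in, with the robot touching nothing.
It also fails if it takes over 72 s, if anything falls off the work surface, if the arm or the gripper's body presses on something with over 40 N, if the wrist force passes 120 N, or if a joint passes its speed limit or range.

ROBOT

A 7-joint arm with a two-finger parallel gripper is mounted at the origin on the work surface. World frame = base frame: x ahead of the robot, y to its left, z up, the work surface at z = 0. Lengths are in m, angles in rad, forces in N, time in s.
With the tool pointing down it reaches from about 0.425 to 0.825 m from the base axis. Payload 3.6 kg.
Tool frame: the origin (TCP) lies on the mounting face of the last link; the fingertips stand 173 mm ahead of it and the grasp point (between the pads) lies ahead of it (arm.grip_depth is the z of the grasp point in the tool frame, in m); z points along the fingers, y is the direction in which the jaws open and shut (so a half turn about z gives the same grasp; the last joint's range is limited). The gripper opens to 85 mm and grips with 20 to 120 N. Pads are 22 mm wide; open, the fingers measure 114 mm over their backs; the gripper's body (76 mm by 85 mm) begins 54 mm behind the grasp point. The pads swing forward as they close: fully open they stand 13 mm farther back than shut.
Start: joints at [1.258, 0.615, -0.013, 1.423, 0.008, 1.103, -0.04], TCP at [0.183, -0.624, 0.405] pointing down, gripper open.
Joint ranges: [-3.12, 3.12], [-0.3, 2.06], [-1.34, 1.32], [0.26, 2.42], [-1.36, 4.5], [0.01, 1.98], [-2.84, 2.84]. Speed limits (rad/s): [2.79, 2.79, 3.14, 3.14, 3.14, 3.14, 3.14].

INTERFACE

Orientations are given as a unit quaternion [w, x, y, z].
In Python, from rig import arm gives the robot as it stands.
- The arm moves only by the tool servo_tool, never from a script. Its argument "series" is a list of rows, each a list of 7 numbers: the shift along the tool's x, y, z in cm, then the turn, a rotation vector about the tool's x, y, z in degrees, then the closure, from -1 (fully open) to 1 (shut), so that 0 is half open. In form: [[dx, dy, dz, ax, ay, az, fingers], ...]. A call has 1 to 12 rows; each row is the pose to reach, as a shift and turn from the pose commanded when the call began, along the tool's axes at that moment; what a row does not reach only later rows make up. A row lasts 1/12 s, in which the tool goes at most 41.7 mm and 7.16 degrees, less where a joint would pass 70% of its speed; a pose out of reach is approached as far as the arm can. A call with a gripper value outside its range is refused whole. The fingers move at their own pace and stop on an object; "force" is the grip in N (left out, the last holds). Time passes only in rows, so rows that repeat a pose let the fingers close. It gives the time, the measured TCP pose, the force and the opening at its end, in the units of the state.
- arm.state(): the state, without advancing time (a new reading comes with each control period).
- arm.read_camera(name): name is "scene" or "top" or "wrist"; returns a dict with "image" (480x640x3 uint8, red, green, blue), "fx", "fy", "cx", "cy" (pixels), "dist_coeffs" ([k1, k2, p1, p2, k3] as OpenCV has them; the pictures are not rectified), "rvec" (rotation vector, rad) and "tvec" (3), from world to camera coordinates, as OpenCV has them; the wrist camera has in their place "tool_from_camera" (4x4, takes a point from camera to tool coordinates, whose origin is the TCP and whose axes are the flange's). Camera axes: x right, y down, z forward; pixel columns grow to the right and rows downward; lengths in m; the calibration is good to about 2 mm. A picture is of the moment at which its call begins: read the wrist's pose just before it. There is no depth.
- arm.job_done(): hands the job in, once; it reports no verdict.
The state is a dict: "time_s": time; "joints": joint angles; "dq": joint speeds; "effort": joint torques, N m; "tcp_pos": TCP position; "orientation": TCP orientation; "wrist_force": force on the tool from outside, world axes, zero at the start; "moment": the same for the moment, N m; "width": opening from 0.0 (shut) to 1.0 (fully open).
Only numpy, scipy, OpenCV 4.12 (cv2) and the standard library are available. Lean on these libraries where they do the work, as an engineer would, in place of code of your own. Each camera call takes 0.05 s, during which the arm holds its last target. There are 200 camera calls.

## Working session

There is one attempt and no reset: what is moved stays moved. The work goes in short steps, Python scripts to look and compute and a tool call to move; the robot and the scene stay as the last step left them, time stands still between calls to the robot, and variables do not carry over. Pictures are saved under pics/ and viewed, about 8 in all and at most 12, crops included, and the job is handed in when it is done.

Besides the shell and the picture viewer there is one more tool, called after ">>>" as name(argument=value, ...), one argument or row to a line, values as JSON. servo_tool: Moves the arm, as the interface text tells. Its arguments: {"type":"object","properties":{"series":{"type":"array","items":{"type":"array","items":{"type":"number"}}},"force":{"type":"number"}},"required":["series"]}

```bash
mkdir -p pics; ls; python3 - <<'E'
from rig import arm
import cv2
print(arm.state(), arm.grip_depth)
for n in ("top","scene"):
    c=arm.read_camera(n); cv2.imwrite(f"pics/{n}0.png",c["image"][:,:,::-1])
    print(n,{k:v for k,v in c.items() if k!="image"})
E
```

```text
pics
{'time_s': 0.0, 'joints': array([ 1.25849192,  0.61592919, -0.01260201,  1.42492191,  0.00809434,
        1.10339727, -0.04037478]), 'dq': array([ 1.63475404e-06, -2.70394239e-04,  3.81256483e-04, -3.38250217e-04,
       -6.62030831e-04,  3.33784880e-04, -8.92676505e-04]), 'effort': array([ 3.86546253e-04, -4.69206691e+01,  2.58795535e-01, -1.71029216e+01,
        9.79914854e-03,  9.44385101e-03, -1.22730165e-05]), 'tcp_pos': array([ 0.18317248, -0.62332031,  0.4035235 ]), 'orientation': array([-1.28638285e-03,  9.89800477e-01,  1.42454622e-01, -2.06129796e-04]), 'wrist_force': array([-0.29397156,  0.24222522,  0.41348498]), 'moment': array([-0.02526952,  0.03022772, -0.02805974]), 'width': 1.0013626684440275} 0.1547
top {'fx': 565.433306004876, 'fy': 565.433306004876, 'cx': 315.2209430649783, 'cy': 243.52624264593248, 'dist_coeffs': array([-0.02213376,  0.        ,  0.        ,  0.        ,  0.        ]), 'rvec': array([ 2.19915463, -2.01705763,  0.20276385]), 'tvec': array([-0.05706954,  0.55272858,  1.13174917])}
scene {'fx': 459.79003183596524, 'fy': 459.79003183596524, 'cx': 323.629821046948, 'cy': 246.22571866631264, 'dist_coeffs': array([-0.08280367,  0.        ,  0.        ,  0.        ,  0.        ]), 'rvec': array([ 1.43526742,  2.07486717, -0.87602367]), 'tvec': array([ 0.19650906, -0.32246098,  1.32457467])}
```

View pics/top0.png

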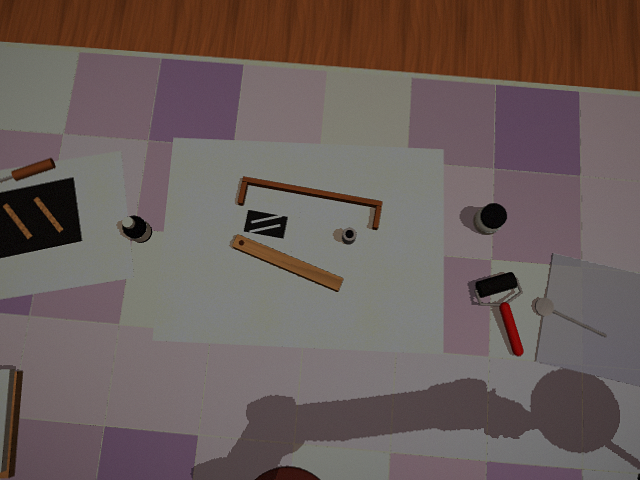

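View pics/scene0.png

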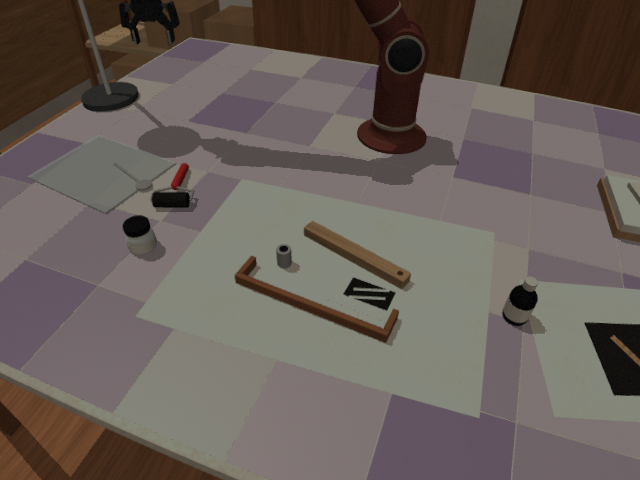

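The top view shows the bay (corners about (242,178) and (381,203)), the post at (349,235) on the robot's right, the paper print at (266,224) on the left, and the batten running from (236,242) to (338,285). The bottle, jar and roller are all clear of the work. Next I'll enlarge the work area.

```bash
python3 - <<'E'
import cv2
i=cv2.imread("pics/top0.png")[165:305,215:405]
cv2.imwrite("pics/crop0.png",cv2.convertScaleAbs(cv2.resize(i,None,fx=4.2,fy=4.2,interpolation=cv2.INTER_CUBIC),alpha=1.3))
E
```

```text
(no output)
```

View pics/crop0.png

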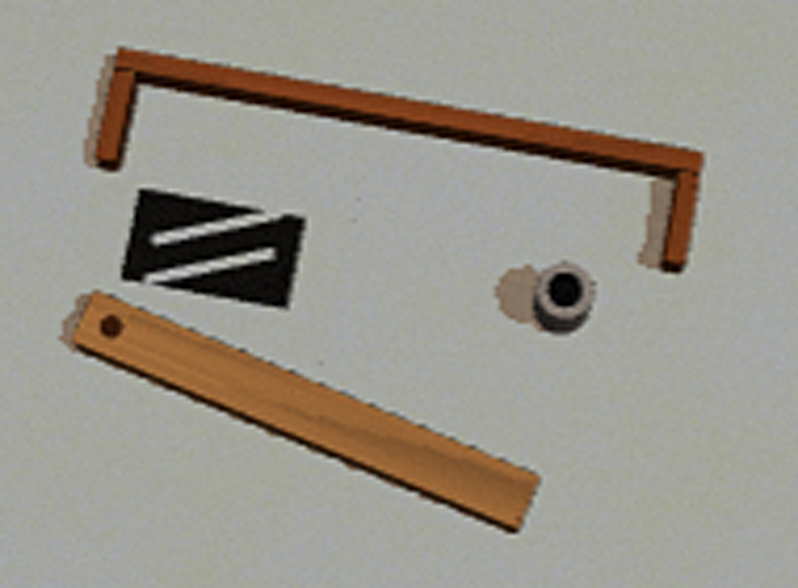

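The crop shows the bay's outer back corners at (118,48) and (703,153), and its side-wall front ends near (108,162) and (674,264). The post top is at (564,288), and the batten's top corners are at (93,292), (540,477), (517,528) and (76,344).

```bash
cat > h.py <<'E'
import numpy as np, cv2
from scipy.spatial.transform import Rotation as R
from rig import arm
def world(c,uv,z):
    "pixels of a fixed camera -> world points at height z"
    K=np.array([[c["fx"],0,c["cx"]],[0,c["fy"],c["cy"]],[0,0,1.]])
    n=cv2.undistortPoints(np.array(uv,float).reshape(-1,1,2),K,c["dist_coeffs"])[:,0]
    Rm=cv2.Rodrigues(c["rvec"])[0]; o=-Rm.T@c["tvec"]
    d=np.c_[n,np.ones(len(n))]@Rm
    return o+d*((z-o[2])/d[:,2])[:,None]
def proj(c,P):
    K=np.array([[c["fx"],0,c["cx"]],[0,c["fy"],c["cy"]],[0,0,1.]])
    return cv2.projectPoints(np.array(P,float),c["rvec"],c["tvec"],K,c["dist_coeffs"])[0][:,0]
def quat(): 
    q=arm.state()["orientation"]; return R.from_quat([q[1],q[2],q[3],q[0]])
E
python3 - <<'E'
from h import *
np.set_printoptions(precision=4,suppress=True)
c=arm.read_camera("top")
f=lambda p:(np.array(p)+.5)/4.2-.5+[215,165]
b=world(c,f([(118,48),(703,153),(108,162),(674,264)]),.024)[:,:2]; print("bay",b)
post=world(c,f([(564,288)]),.042)[0,:2]; print("post",post)
t=world(c,f([(93,292),(540,477),(517,528),(76,344)]),.025)[:,:2]; print("bat",t,t.mean(0))
e=t[0]+t[3]-t[1]-t[2]; print("len",np.linalg.norm(e)/2,"yaw of own y from world y",np.degrees(np.arctan2(-e[0],e[1])))
y=b[0]-b[1]; print("bay outer len",np.linalg.norm(y)); y/=np.linalg.norm(y); x=np.array([y[1],-y[0]])
print("bay depth",[(b[0]-b[2])@x,(b[1]-b[3])@x])
o=(b[0]+b[1])/2-x*.062; print("bay o",o,"x",x,"y",y,"yaw",np.degrees(np.arctan2(x[1],x[0])))
for n,p in(("post",[post]),("bat",t)): print(n,[((q-o)@x,(q-o)@y) for q in p])
print("tool axes in world",quat().as_matrix())
np.savez("bay.npz",o=o,x=x,y=y,post=post)
E
```

```text
bay [[ 0.7004  0.1647]
 [ 0.6695 -0.1463]
 [ 0.638   0.1628]
 [ 0.6088 -0.135 ]]
post [ 0.5871 -0.0786]
bat [[ 0.568   0.1625]
 [ 0.492  -0.0745]
 [ 0.4651 -0.0649]
 [ 0.5401  0.1681]] [0.5163 0.0478]
len 0.24682022690599675 yaw of own y from world y -17.816318721061254
bay outer len 0.3124368123606744
bay depth [np.float64(0.061904461898106736), np.float64(0.06152581425720239)]
bay o [0.6232 0.0153] x [ 0.9951 -0.0988] y [0.0988 0.9951] yaw -5.671126986808017
post [(np.float64(-0.02669019780670849), np.float64(-0.09703647818437754))]
bat [(np.float64(-0.06951092621073275), np.float64(0.14101836877607876)), (np.float64(-0.12175619564677438), np.float64(-0.10231951433604314)), (np.float64(-0.14946844810695042), np.float64(-0.0954426687225953)), (np.float64(-0.09785684126413166), np.float64(0.14381104246558596))]
tool axes in world [[ 0.9594  0.282  -0.0006]
 [ 0.282  -0.9594  0.0019]
 [-0.     -0.002  -1.    ]]
```

In the bay frame the post is at (-27,-97) mm. The batten's centre is at (-110,+22), and it is tilted 12° the wrong way. My plan:

1. Push the right end so the batten slides about 60 mm to the left.
2. Push the right part forward to turn it.
3. Push it lengthwise behind the post.
4. Swing the left end in.

First I'll travel over with the fingers shut.

>>> servo_tool(
  series=[
    [1.3,-1.3,0,0,0,-2,1],
    [3.8,-3.8,0,0,0,-7,1],
    [6.7,-6.7,0,0,0,-12,1],
    [9.6,-9.6,0,0,0,-18,1],
    [12.5,-12.5,0,0,0,-23,1],
    [15.4,-15.4,0,0,0,-29,1],
    [18.4,-18.4,0,0,0,-34,1],
    [21.3,-21.3,0,0,0,-40,1],
    [24.2,-24.2,0,0,0,-45,1],
    [27.1,-27.1,0,0,0,-50,1],
    [29.5,-29.5,0,0,0,-54,1],
    [30.5,-30.5,0,0,0,-55.8,1],
  ],
  force=40,
)

```text
time_s: 1.15
tcp_pos: [0.392, -0.2399, 0.405]
orientation: [-0.001, 0.805, 0.593, 0.001]
wrist_force: [-0.3, 0.3, -0.4]
width: -0.002
```

```bash
cat >> h.py <<'E'
B=np.load("bay.npz"); o,bx,by=B["o"],B["x"],B["y"]
def b2w(p): return o+p[0]*.001*bx+p[1]*.001*by      # bay mm -> world m
def w2b(p): return np.array([(p-o)@bx,(p-o)@by])*1000
def go(xy,z,yaw):
    "print shift (cm) and turn (deg) in tool axes to reach world xy, z, tool-x yaw (deg)"
    s=arm.state(); Rm=quat(); d=Rm.inv().apply(np.r_[xy,z]-s["tcp_pos"])*100
    cur=np.degrees(np.arctan2(*Rm.as_matrix()[1::-1,0]))
    tilt=(R.from_euler("z",yaw,degrees=True)*R.from_matrix([[1,0,0],[0,-1,0],[0,0,-1]]))
    print("move",d.round(2),"turn",(Rm.inv()*tilt).as_rotvec(degrees=True).round(2),"| t %.2f"%s["time_s"],"at",s["tcp_pos"].round(4),"bay",w2b(s["tcp_pos"][:2]).round(1),"yaw %.1f"%cur,"F",s["wrist_force"].round(1),"w %.2f"%s["width"])
E
python3 -c "
from h import *
go((.4676,-.104),.182,72.2)"
```

```text
move [15.16  3.19 22.35] turn [ 0.05 -0.16  0.61] | t 1.15 at [ 0.392  -0.2399  0.405 ] bay [-204.9 -276.8] yaw 72.8 F [-0.3  0.3 -0.4] w -0.00
```

>>> servo_tool(
  series=[
    [1.5,0.3,0.8,0,0,0.6,1],
    [4,0.8,2.5,0,0,0.6,1],
    [7,1.5,5,0,0,0.6,1],
    [10,2.1,7.5,0,0,0.6,1],
    [12.5,2.6,10,0,0,0.6,1],
    [14.2,3,12.8,0,0,0.6,1],
    [15.1,3.2,15.5,0,0,0.6,1],
    [15.1,3.2,18,0,0,0.6,1],
    [15.1,3.2,20,0,0,0.6,1],
    [15.1,3.2,21.5,0,0,0.6,1],
    [15.1,3.2,22.1,0,0,0.6,1],
    [15.1,3.2,22.1,0,0,0.6,1],
  ],
)

```text
time_s: 2.15
tcp_pos: [0.4662, -0.1113, 0.1824]
orientation: [-0.001, 0.811, 0.585, -0.001]
wrist_force: [-0.7, -0.1, 1.0]
width: 0.0
```

```bash
python3 -c "
from h import *
go((.4676,-.104),.182,72.2)"
```

```text
move [ 0.74 -0.1   0.04] turn [-0.17  0.05 -0.65] | t 2.15 at [ 0.4662 -0.1113  0.1824] bay [-143.8 -141.6] yaw 71.6 F [-0.7 -0.1  1. ] w 0.00
```

>>> servo_tool(
  series=[
    [1.2,-0.1,0,0,0,-0.6,1],
    [2.2,-0.1,0,0,0,-0.6,1],
    [2.9,-0.1,0,0,0,-0.6,1],
    [3.5,-0.1,0,0,0,-0.6,1],
    [4.2,-0.1,0,0,0,-0.6,1],
    [5.0,-0.1,0,0,0,-0.6,1],
    [5.8,-0.1,0,0,0,-0.6,1],
    [6.6,-0.1,0,0,0,-0.6,1],
    [7.4,-0.1,0,0,0,-0.6,1],
    [8.2,-0.1,0,0,0,-0.6,1],
    [9.0,-0.1,0,0,0,-0.6,1],
    [9.6,-0.1,0,0,0,-0.6,1],
  ],
)

```text
time_s: 3.15
tcp_pos: [0.4962, -0.0184, 0.1837]
orientation: [-0.0, 0.808, 0.589, 0.0]
wrist_force: [-1.2, -3.0, 3.4]
width: -0.002
```

>>> servo_tool(
  series=[
    [-1,0,0,0,0,0,1],
    [-3,0,0,0,0,0,1],
    [-4,0,0,0,0,0,1],
    [-4,0,-2,0,0,0,1],
    [-4,0,-5,0,0,0,1],
    [-4,0,-6,0,0,0,1],
    [-4,0,-6,0,0,0,1],
  ],
)

```text
time_s: 3.73
tcp_pos: [0.4845, -0.058, 0.2458]
orientation: [0.002, 0.808, 0.589, 0.003]
wrist_force: [-0.0, 0.4, -0.3]
width: 0.005
```

```bash
cat >> h.py <<'E'
def pic(name,x0=190,y0=150,w=230,h=170,k=3.4):
    c=arm.read_camera("top"); i=c["image"][y0:y0+h,x0:x0+w,::-1]
    cv2.imwrite(f"pics/{name}.png",cv2.convertScaleAbs(cv2.resize(i,None,fx=k,fy=k,interpolation=cv2.INTER_CUBIC),alpha=1.3))
def batten(show=True):
    "batten pose in bay mm from the tan top face in the top view: centre, theta (left end dir = (-sin,cos))"
    c=arm.read_camera("top"); im=c["image"][:,:,::-1]
    hsv=cv2.cvtColor(im,cv2.COLOR_BGR2HSV)
    m=cv2.inRange(hsv,(8,90,95),(22,255,255)); roi=np.zeros_like(m); roi[150:330,150:430]=1; m*=roi
    n,l,st,ce=cv2.connectedComponentsWithStats(m); k=1+np.argmax(st[1:,4])
    cn=max(cv2.findContours((l==k).astype(np.uint8),cv2.RETR_EXTERNAL,cv2.CHAIN_APPROX_NONE)[0],key=cv2.contourArea)
    w=world(c,cn[:,0],.025)[:,:2]; q=np.array([w2b(p) for p in w]).astype(np.float32)
    (cx,cy),s,a=cv2.minAreaRect(q); v=cv2.boxPoints(((cx,cy),s,a))
    e=v[1]-v[0] if np.linalg.norm(v[1]-v[0])>np.linalg.norm(v[2]-v[1]) else v[2]-v[1]
    e=e*np.sign(e[1])/np.linalg.norm(e)
    C=np.array([cx,cy]); print("batten c",C.round(1),"size",np.round(s,1),"th %.1f"%np.degrees(np.arctan2(-e[0],e[1])),"L",(C+125*e).round(1),"R",(C-125*e).round(1))
E
python3 -c "
from h import *
batten(); pic('p1')
go((.4676,-.104),.182,72.2)"
```

```text
batten c [32.2  0.5] size [ 60.4 311.8] th 0.0 L [ 32.2 125.5] R [  32.3 -124.5]
move [-4.88 -0.1   6.15] turn [ 0.01 -0.03 -0.05] | t 3.83 at [ 0.4835 -0.0579  0.2435] bay [-131.8  -86.6] yaw 72.2 F [-0.8  0.1 -0.8] w -0.00
```

View pics/p1.png

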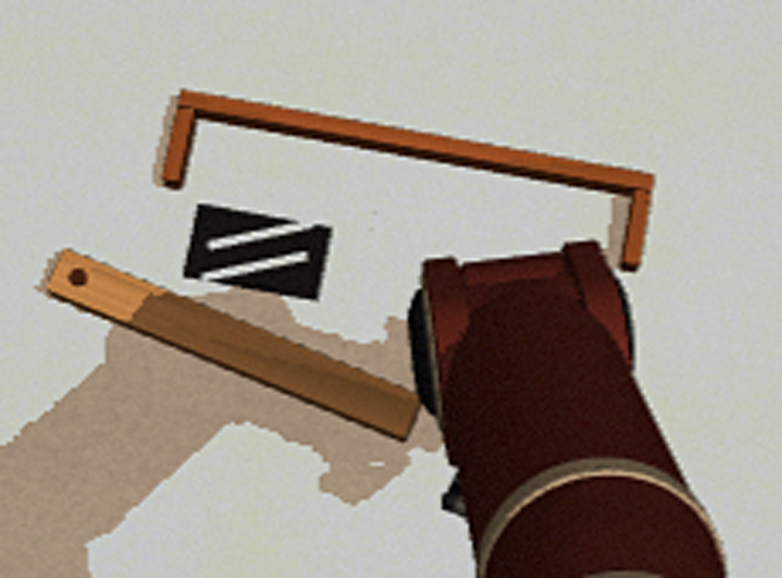

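The image code picked out the bay instead of the batten. That independently confirms the bay pose: outer size 60×312, angle 0.0°, centre (32,0.5). By eye, the batten (ends near (56,270) and (413,418) in the crop) slid left without turning. Its right end is now at about bay (-121,-35), clear of the post. Next I'll go behind its right part and turn it by pushing with the finger's side.

```bash
python3 -c "
from h import *
go(b2w((-163,4)),.182,72.2)"
```

```text
move [ 8.2  -4.96  6.16] turn [ 0.01 -0.03 -0.05] | t 3.83 at [ 0.4835 -0.0579  0.2435] bay [-131.8  -86.6] yaw 72.2 F [-0.8  0.1 -0.8] w -0.00
```

>>> servo_tool(
  series=[
    [1,-1,0,0,0,0,1],
    [3,-2.5,0,0,0,0,1],
    [5.5,-4.2,0,0,0,0,1],
    [7.5,-5,0.5,0,0,0,1],
    [8.2,-5,2,0,0,0,1],
    [8.2,-5,4,0,0,0,1],
    [8.2,-5,5.5,0,0,0,1],
    [8.2,-5,6.1,0,0,0,1],
    [8.2,-5,6.1,0,0,0,1],
  ],
)

```text
time_s: 4.58
tcp_pos: [0.4603, 0.0358, 0.1806]
orientation: [-0.001, 0.808, 0.589, -0.002]
wrist_force: [-0.6, -0.1, 0.3]
width: -0.003
```

```bash
python3 -c "
from h import *
go(b2w((-59,-3)),.182,106.3)"
```

```text
move [ 1.5  10.44 -0.2 ] turn [ -0.3    0.04 -34.09] | t 4.58 at [0.4603 0.0358 0.1806] bay [-164.2    4.2] yaw 72.2 F [-0.6 -0.1  0.3] w -0.00
```

>>> servo_tool(
  series=[
    [0.1,0.6,0,0,0,0,1],
    [0.2,1.3,0,0,0,0,1],
    [0.3,1.9,-0.1,0,0,0,1],
    [0.3,2.4,-0.1,0,0,-2,1],
    [0.4,3.0,-0.1,0,0,-4,1],
    [0.5,3.6,-0.1,0,0,-6.5,1],
    [0.6,4.2,-0.1,0,0,-9,1],
    [0.7,4.8,-0.1,0,0,-11.5,1],
    [0.8,5.4,-0.1,0,0,-14,1],
    [0.9,6.0,-0.1,0,0,-16.5,1],
    [0.9,6.5,-0.1,0,0,-18.5,1],
    [0.9,6.7,-0.1,0,0,-19,1],
  ],
)

```text
time_s: 5.58
tcp_pos: [0.529, 0.0229, 0.1845]
orientation: [0.001, 0.7, 0.714, 0.001]
wrist_force: [-0.9, -0.0, 0.9]
width: 0.004
```

```bash
python3 -c "
from h import *
go(b2w((-57,-6)),.182,106.3); pic('p2')"
```

```text
move [-0.86  3.68  0.26] turn [ 1.300e-01  1.000e-02 -1.518e+01] | t 5.58 at [0.529  0.0229 0.1845] bay [-94.5  -1.8] yaw 91.1 F [-0.9 -0.   0.9] w 0.00
```

View pics/p2.png

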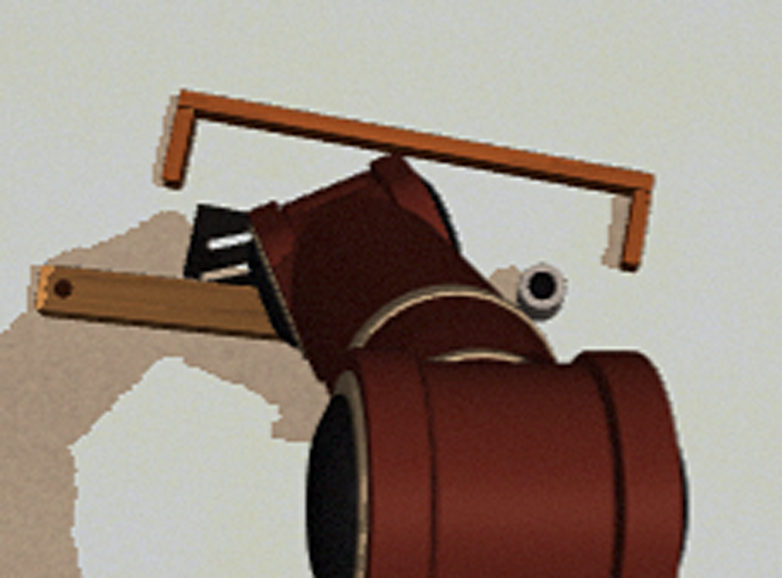

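The batten is turning as planned. Its left end is at about (45,287), and it now lies about 4° past parallel with the bay. I'll continue.

>>> servo_tool(
  series=[
    [-0.1,0.4,0.1,0,0,-1,1],
    [-0.2,1.0,0.2,0,0,-3,1],
    [-0.3,1.5,0.2,0,0,-5,1],
    [-0.5,2.0,0.2,0,0,-7,1],
    [-0.6,2.5,0.2,0,0,-9,1],
    [-0.7,3.0,0.2,0,0,-11,1],
    [-0.8,3.5,0.2,0,0,-13,1],
    [-0.9,4.0,0.2,0,0,-15,1],
    [-1.0,4.3,0.2,0,0,-15,1],
    [-1.0,4.3,0.2,0,0,-15,1],
  ],
)

```text
time_s: 6.47
tcp_pos: [0.5716, 0.0143, 0.1818]
orientation: [0.0, 0.601, 0.799, 0.0]
wrist_force: [0.0, -0.3, 0.3]
width: -0.001
```

>>> servo_tool(
  series=[
    [0,-0.8,0,0,0,0,1],
    [0,-2,0,0,0,0,1],
    [0,-3,-1,0,0,0,1],
    [0,-3,-4,0,0,0,1],
    [1,-3,-6,0,0,0,1],
    [4,-3,-7,0,0,0,1],
    [8,-3,-7,0,0,0,1],
    [12,-3,-7,0,0,0,1],
    [16,-3,-7,0,0,0,1],
    [18.5,-3,-7,0,0,0,1],
    [20,-3,-7,0,0,0,1],
  ],
)

```text
time_s: 7.38
tcp_pos: [0.484, 0.2024, 0.2531]
orientation: [-0.001, 0.598, 0.801, 0.001]
wrist_force: [1.1, -0.4, 0.5]
width: 0.002
```

```bash
python3 -c "
from h import *
go(b2w((-57,-6)),.182,106.3); pic('p3',130)"
```

```text
move [-20.32   2.52   7.06] turn [ 0.08 -0.16  0.23] | t 7.38 at [0.484  0.2024 0.2531] bay [-157.1  172.4] yaw 106.5 F [ 1.1 -0.4  0.5] w 0.00
```

View pics/p3.png

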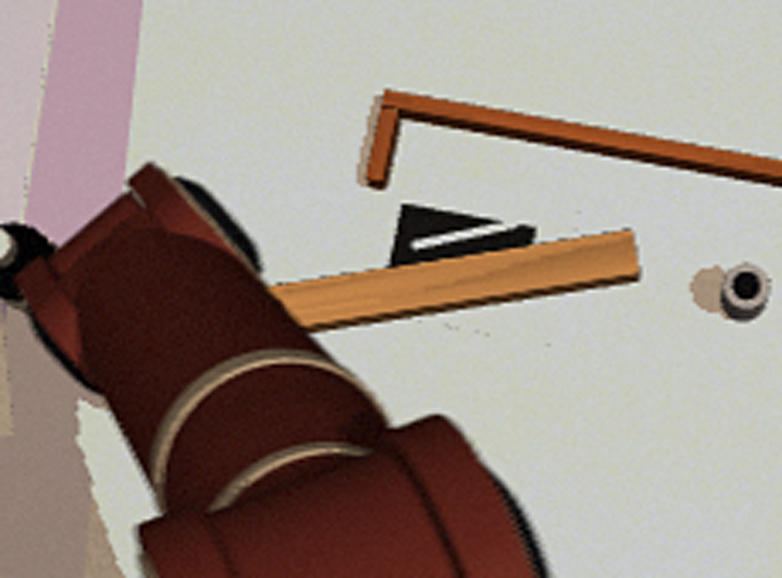

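The batten's right end is now at about (635,253), and its edges run back to (275,287) and (302,328). It is aimed just behind the post at (745,287). The bottle sits at the far left, so I'll check its position as well.

```bash
python3 - <<'E'
from h import *
c=arm.read_camera("top")
f=lambda p:(np.array(p)+.5)/3.4-.5+[130,150]
q=np.array([w2b(p[:2]) for p in world(c,f([(275,287),(632,230),(638,275),(300,326)]),.025)])
print(q.round(1)); 
th=[np.degrees(np.arctan2(-(a-b)[0],(a-b)[1])) for a,b in((q[0],q[1]),(q[3],q[2]))]; print(th)
t=np.radians(np.mean(th)); e=np.array([-np.sin(t),np.cos(t)]); Rr=(q[1]+q[2])/2
print("R",Rr,"C",Rr+125*e,"L",Rr+250*e,"post dist",(Rr-w2b(B["post"]))@[np.cos(t),np.sin(t)], (w2b(B["post"])-Rr)@-e)
print("bottle bay",w2b(world(c,[(128,222)],.1)[0,:2]), "foot",w2b(world(c,[(142,236)],.0)[0,:2]))
s=Rr+(250+11+25)*e; print("TCP",s,b2w(s),"yaw",90-5.67+np.degrees(t)); go(b2w(s),.182,90-5.67+np.degrees(t))
E
```

```text
[[ -79.8  197. ]
 [  -1.2  -19.8]
 [ -29.5  -29. ]
 [-101.6  175.8]]
[np.float64(19.93472473553933), np.float64(19.394925046898287)]
R [-15.3598174 -24.3559522] C [-57.42446815  93.35371247] L [-99.48911889 211.06337715] post dist 35.12780975361869 64.62873477718996
bottle bay [-100.02434825  351.60454264] foot [-107.45765407  351.29922362]
TCP [-111.60373831  244.96376057] [0.53639771 0.2701177 ] yaw 103.9948248912188
move [5.06 6.92 7.11] turn [ 0.08 -0.14  2.58] | t 7.48 at [0.4845 0.2017 0.2529] bay [-156.5  171.7] yaw 106.6 F [-0.1  0.4 -0.6] w -0.00
```

The right end needs about 95 mm of lengthwise travel, and the clearance to the post is 5 mm. I'll steer about 3° inward to widen that gap. The bottle is more than 40 mm from the gripper.

>>> servo_tool(
  series=[
    [1,1,0,0,0,0.5,1],
    [2.5,3,0,0,0,1.5,1],
    [3.5,5,0,0,0,2.5,1],
    [3.9,6.4,0,0,0,2.5,1],
    [3.9,6.6,1,0,0,2.5,1],
    [3.9,6.6,3.5,0,0,2.5,1],
    [3.9,6.6,5.5,0,0,2.5,1],
    [3.9,6.6,6.8,0,0,2.5,1],
    [3.9,6.6,7.1,0,0,2.5,1],
    [3.9,6.6,7.1,0,0,2.5,1],
  ],
)

```text
time_s: 8.32
tcp_pos: [0.5385, 0.2527, 0.1796]
orientation: [-0.0, 0.618, 0.786, -0.002]
wrist_force: [0.4, 0.5, 0.9]
width: 0.005
```

```bash
python3 -c "
from h import *
go(b2w((-107.8,232.7)),.182,104)"
```

```text
move [ 0.46  0.16 -0.24] turn [-0.17  0.09 -0.39] | t 8.32 at [0.5385 0.2527 0.1796] bay [-107.8  227.8] yaw 103.6 F [0.4 0.5 0.9] w 0.01
```

>>> servo_tool(
  series=[
    [-0.4,0,-0.1,0,0,0,1],
    [-0.9,0,-0.2,0,0,0,1],
    [-1.5,0.1,-0.2,0,0,0,1],
    [-2.1,0.1,-0.2,0,0,0,1],
    [-2.7,0.1,-0.2,0,0,0,1],
    [-3.3,0.2,-0.2,0,0,0,1],
    [-3.9,0.2,-0.2,0,0,0,1],
    [-4.5,0.2,-0.2,0,0,0,1],
    [-5.1,0.3,-0.2,0,0,0,1],
    [-5.7,0.3,-0.2,0,0,0,1],
    [-6.2,0.3,-0.2,0,0,0,1],
    [-6.5,0.3,-0.2,0,0,0,1],
  ],
)

```text
time_s: 9.32
tcp_pos: [0.5575, 0.1907, 0.1826]
orientation: [0.0, 0.618, 0.786, -0.0]
wrist_force: [-0.6, 3.0, 2.8]
width: 0.001
```

```bash
python3 -c "
from h import *
go(b2w((-70,130)),.182,104); pic('p4',170)"
```

```text
move [-4.01 -0.05  0.06] turn [-0.02  0.03 -0.38] | t 9.32 at [0.5575 0.1907 0.1826] bay [-82.8 168. ] yaw 103.6 F [-0.6  3.   2.8] w 0.00
```

View pics/p4.png

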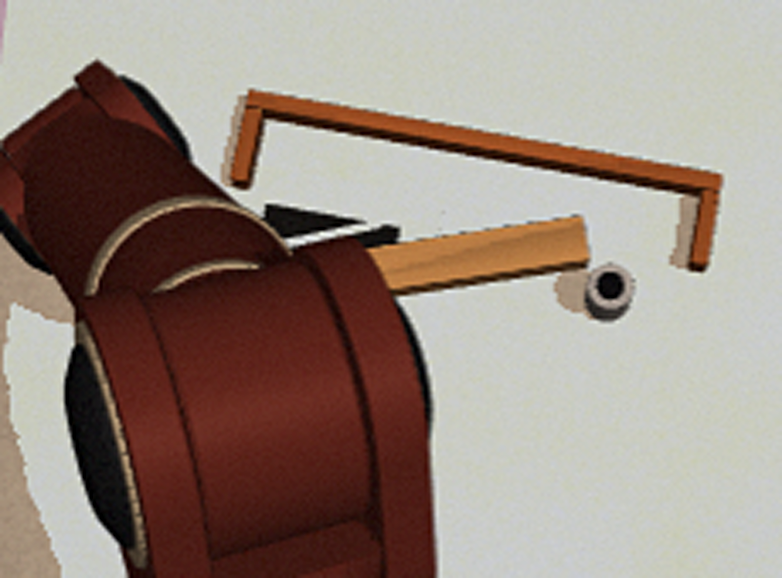

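The right end is at about (585,240), and its front edge just clears the post top at (610,285). I'll continue lengthwise, still steering inward a little.

>>> servo_tool(
  series=[
    [-0.5,0.1,0,0,0,0,1],
    [-1.0,0.1,0,0,0,0,1],
    [-1.5,0.1,0,0,0,0,1],
    [-2.0,0.2,0,0,0,0,1],
    [-2.5,0.2,0,0,0,0,1],
    [-3.0,0.2,0,0,0,0,1],
    [-3.5,0.3,0,0,0,0,1],
    [-3.9,0.3,0,0,0,0,1],
    [-4.0,0.3,0,0,0,0,1],
  ],
)

```text
time_s: 10.12
tcp_pos: [0.57, 0.1521, 0.1826]
orientation: [0.0, 0.619, 0.786, -0.001]
wrist_force: [1.2, 1.7, 0.3]
width: 0.0
```

>>> servo_tool(
  series=[
    [0.8,0,0,0,0,0,1],
    [2,0,0,0,0,0,1],
    [2.5,0,-1,0,0,0,1],
    [2.5,0,-4,0,0,0,1],
    [2.5,-2,-6,0,0,0,1],
    [2.5,-5,-7,0,0,0,1],
    [2.5,-8,-7,0,0,0,1],
    [2.5,-9.5,-7,0,0,0,1],
    [2.5,-10,-7,0,0,0,1],
  ],
)

```text
time_s: 10.87
tcp_pos: [0.4635, 0.1546, 0.2537]
orientation: [-0.0, 0.617, 0.787, -0.001]
wrist_force: [-0.0, -0.5, -0.1]
width: 0.004
```

```bash
python3 -c "
from h import *
go(b2w((-70,130)),.182,104); pic('p5',190)"
```

```text
move [-2.75  9.93  7.15] turn [-0.13  0.06 -0.13] | t 10.87 at [0.4635 0.1546 0.2537] bay [-172.7  122.8] yaw 103.9 F [-0.  -0.5 -0.1] w 0.00
```

View pics/p5.png

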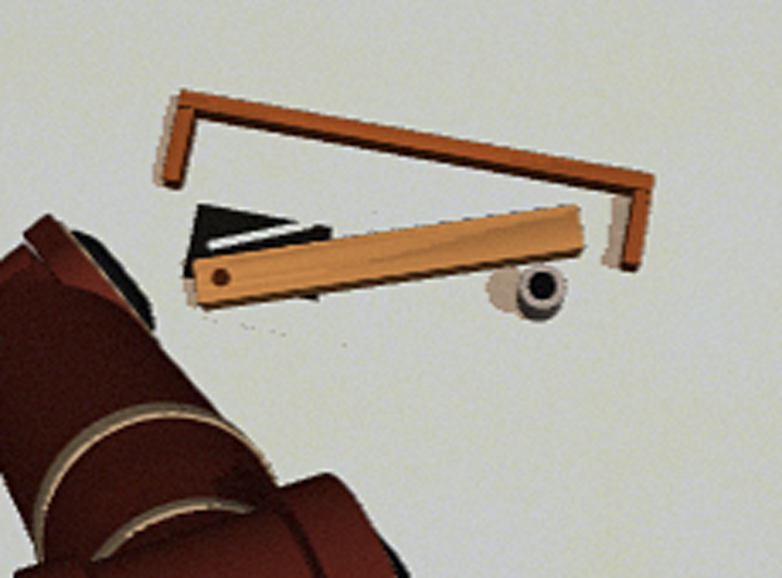

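The batten now lies at an angle behind the post. Its corners are at (193,260), (580,206), (583,248) and (204,308), with a small gap to the post top at (541,285). Next I'll use the open fingers as a two-point pusher on the front face, left of centre, to swing the left end round.

```bash
cat >> h.py <<'E'
def frompx(p,k,off):
    "batten pose in bay mm from crop corners: left-back, right-back, right-front, left-front"
    c=arm.read_camera("top"); p=(np.array(p)+.5)/k-.5+off
    q=np.array([w2b(a[:2]) for a in world(c,p,.025)]); e=q[0]+q[3]-q[1]-q[2]; L=np.linalg.norm(e)/2; e/=2*L; C=q.mean(0)
    th=np.degrees(np.arctan2(-e[0],e[1])); n=np.array([e[1],-e[0]])
    print("C",C.round(1),"th %.1f"%th,"len %.0f"%L,"L",(C+125*e).round(1),"R",(C-125*e).round(1),"post gap %.1f"%((C-w2b(B["post"]))@n-30)); return C,th,e,n
E
python3 - <<'E'
from h import *
C,th,e,n=frompx([(193,260),(580,206),(583,248),(204,308)],3.4,[190,150])
s=C+40*e-(15+11+20)*n; print(s.round(1)); go(b2w(s),.17,th-5.67)
E
```

```text
C [-22.    0.7] th 19.3 len 247 L [-63.3 118.7] R [  19.3 -117.3] post gap 6.7
[-78.6  23.3]
move [-12.5    5.28   8.35] turn [ 4.000e-02 -4.000e-02  9.016e+01] | t 10.97 at [0.4661 0.155  0.2535] bay [-170.2  123.5] yaw 103.8 F [ 1.5  0.3 -0.3] w -0.00
```

>>> servo_tool(
  series=[
    [-1,0.4,0,0,0,7,-1],
    [-2.5,1,0,0,0,14,-1],
    [-4,1.8,0,0,0,21,-1],
    [-5.5,2.4,0,0,0,28,-1],
    [-7,3,0,0,0,35,-1],
    [-8.5,3.6,0,0,0,42,-1],
    [-10,4.2,0,0,0,49,-1],
    [-11.5,4.8,0,0,0,56,-1],
    [-12.5,5.3,0,0,0,63,-1],
    [-12.5,5.3,0,0,0,70,-1],
    [-12.5,5.3,0,0,0,77,-1],
    [-12.5,5.3,0,0,0,84,-1],
  ],
)

```text
time_s: 11.97
tcp_pos: [0.5495, 0.0456, 0.2527]
orientation: [-0.0, 0.986, 0.168, 0.001]
wrist_force: [-0.6, -0.0, 0.2]
width: 1.005
```

```bash
python3 -c "
from h import *
go(b2w((-78.6,23.3)),.17,19.3-5.67); print(arm.state()['joints'].round(2))"
```

```text
move [-0.2  -0.14  8.27] turn [ 0.01 -0.13  5.72] | t 11.97 at [0.5495 0.0456 0.2527] bay [-76.4  22.8] yaw 19.3 F [-0.6 -0.   0.2] w 1.00
[-0.12  0.66  0.    1.87 -0.    0.61 -1.35]
```

>>> servo_tool(
  series=[
    [-0.2,-0.1,1,0,0,3,-1],
    [-0.2,-0.1,3,0,0,5.7,-1],
    [-0.2,-0.1,5,0,0,5.7,-1],
    [-0.2,-0.1,6.5,0,0,5.7,-1],
    [-0.2,-0.1,7,0,0,5.7,-1],
    [-0.2,-0.1,7.4,0,0,5.7,-1],
    [-0.2,-0.1,7.8,0,0,5.7,-1],
    [-0.2,-0.1,8.1,0,0,5.7,-1],
    [-0.2,-0.1,8.2,0,0,5.7,-1],
    [-0.2,-0.1,8.2,0,0,5.7,-1],
  ],
)

```text
time_s: 12.8
tcp_pos: [0.5456, 0.0456, 0.1711]
orientation: [-0.0, 0.993, 0.122, 0.0]
wrist_force: [-0.1, -0.4, -0.7]
width: 1.005
```

```bash
python3 - <<'E'
from h import *
# swing about the right end R=(19.3,-117.3) from th0 to th1; pusher centre 26 behind the axis, 40 left of centre
Rr=np.array([19.3,-117.3])
for th in (19.3,15,10,5,0):
    t=np.radians(th); e=np.array([-np.sin(t),np.cos(t)]); n=np.array([np.cos(t),np.sin(t)])
    print(th,end=" "); go(b2w(Rr+165*e-26*n),.17,th-5.67)
E
```

```text
19.3 move [ 2.18 -0.01  0.11] turn [ 0.   -0.05  0.35] | t 12.80 at [0.5456 0.0456 0.1711] bay [-80.2  22.5] yaw 14.0 F [-0.1 -0.4 -0.7] w 1.00
15 move [ 3.42 -0.15  0.11] turn [-0.   -0.05  4.65] | t 12.80 at [0.5456 0.0456 0.1711] bay [-80.2  22.5] yaw 14.0 F [-0.1 -0.4 -0.7] w 1.00
10 move [ 4.88 -0.19  0.11] turn [-0.   -0.05  9.65] | t 12.80 at [0.5456 0.0456 0.1711] bay [-80.2  22.5] yaw 14.0 F [-0.1 -0.4 -0.7] w 1.00
5 move [ 6.33 -0.11  0.12] turn [-1.000e-02 -5.000e-02  1.465e+01] | t 12.80 at [0.5456 0.0456 0.1711] bay [-80.2  22.5] yaw 14.0 F [-0.1 -0.4 -0.7] w 1.00
0 move [7.77 0.1  0.12] turn [-1.000e-02 -5.000e-02  1.965e+01] | t 12.80 at [0.5456 0.0456 0.1711] bay [-80.2  22.5] yaw 14.0 F [-0.1 -0.4 -0.7] w 1.00
```

>>> servo_tool(
  series=[
    [1.0,0,0,0,0,0.3,-1],
    [1.8,0,0,0,0,0.3,-1],
    [2.3,0,0,0,0,0.6,-1],
    [2.8,-0.1,0,0,0,2.4,-1],
    [3.3,-0.1,0,0,0,4.2,-1],
    [3.8,-0.2,0,0,0,6,-1],
    [4.3,-0.2,0,0,0,7.7,-1],
    [4.8,-0.2,0,0,0,9.4,-1],
    [5.3,-0.2,0,0,0,11,-1],
    [5.8,-0.2,0,0,0,12.8,-1],
    [6.3,-0.1,0,0,0,14.6,-1],
    [6.5,-0.1,0,0,0,15.2,-1],
  ],
)

```text
time_s: 13.8
tcp_pos: [0.6094, 0.0625, 0.1707]
orientation: [-0.0, 1.0, -0.012, 0.001]
wrist_force: [-0.7, -0.3, -0.2]
width: 0.999
```

```bash
python3 - <<'E'
from h import *
for X in (-6.7,9): go(b2w((X,40)),.17,-5.67)
pic('p6',190)
E
```

```text
move [1.13 0.65 0.07] turn [-0.02 -0.14  4.32] | t 13.80 at [0.6094 0.0625 0.1707] bay [-18.4  45.6] yaw -1.4 F [-0.7 -0.3 -0.2] w 1.00
move [2.69 0.76 0.08] turn [-0.02 -0.14  4.32] | t 13.80 at [0.6094 0.0625 0.1707] bay [-18.4  45.6] yaw -1.4 F [-0.7 -0.3 -0.2] w 1.00
```

View pics/p6.png

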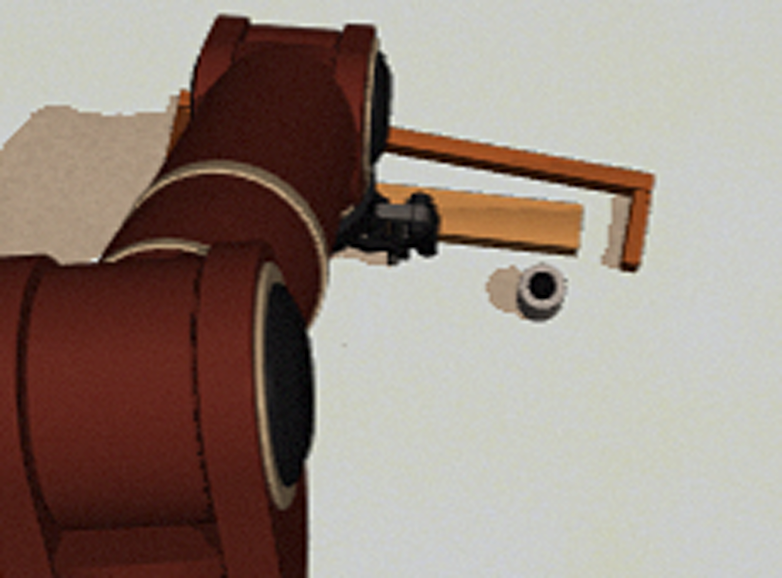

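The right end stays behind the post at about (582,228), and the batten is now nearly parallel with the bay. I'll finish the turn and push toward the back wall.

>>> servo_tool(
  series=[
    [0.4,0.1,0,0,0,1.5,-1],
    [0.8,0.1,0,0,0,3,-1],
    [1.1,0.1,0,0,0,4.3,-1],
    [1.5,0.2,0,0,0,4.3,-1],
    [1.8,0.2,0,0,0,4.3,-1],
    [2.1,0.2,0,0,0,4.3,-1],
    [2.3,0.2,0,0,0,4.3,-1],
    [2.5,0.2,0,0,0,4.3,-1],
    [2.6,0.2,0,0,0,4.3,-1],
    [2.7,0.2,0,0,0,4.3,-1],
    [2.7,0.2,0,0,0,4.3,-1],
  ],
)

```text
time_s: 14.77
tcp_pos: [0.6353, 0.0595, 0.1707]
orientation: [0.0, 0.999, -0.048, 0.0]
wrist_force: [-1.3, 0.1, -0.5]
width: 0.998
```

```bash
python3 - <<'E'
from h import *
go(b2w((9,0)),.17,-5.67)
E
```

```text
move [0.12 4.52 0.07] turn [ 0.01 -0.03  0.14] | t 14.77 at [0.6353 0.0595 0.1707] bay [ 7.7 45.2] yaw -5.5 F [-1.3  0.1 -0.5] w 1.00
```

>>> servo_tool(
  series=[
    [0.1,0,0,0,0,0.1,-1],
    [0.2,0,0,0,0,0.1,-1],
    [0.3,0,0,0,0,0.1,-1],
    [0.3,0,0,0,0,0.1,-1],
  ],
)

```text
time_s: 15.1
tcp_pos: [0.6383, 0.0595, 0.1707]
orientation: [-0.0, 0.999, -0.049, 0.0]
wrist_force: [-1.9, 0.0, -0.2]
width: 0.998
```

>>> servo_tool(
  series=[
    [-0.6,0,0,0,0,0,-1],
    [-1.3,0.5,0,0,0,0,-1],
    [-1.5,2,0,0,0,0,-1],
    [-1.5,4,0,0,0,0,-1],
    [-1.5,4.9,0,0,0,0,-1],
    [-1.0,5,0,0,0,0,-1],
    [-0.5,5,0,0,0,0,-1],
    [-0.2,5,0,0,0,0,-1],
    [0,5,0,0,0,0,-1],
    [0.1,5,0,0,0,0,-1],
    [0.2,5,0,0,0,0,-1],
    [0.2,5,0,0,0,0,-1],
  ],
)

```text
time_s: 16.1
tcp_pos: [0.6342, 0.0106, 0.1704]
orientation: [-0.001, 0.999, -0.049, -0.002]
wrist_force: [-4.7, 1.4, 3.1]
width: 1.003
```

```bash
python3 - <<'E'
from h import *
go(b2w((9,0)),.17,-5.67)
E
```

```text
move [-0.23 -0.36  0.04] turn [-0.06  0.25  0.09] | t 16.10 at [0.6342 0.0106 0.1704] bay [11.3 -3.6] yaw -5.6 F [-4.7  1.4  3.1] w 1.00
```

>>> servo_tool(
  series=[
    [0.1,0,0,0,0,0,-1],
    [0.2,0,0,0,0,0,-1],
    [0.3,0,0,0,0,0,-1],
    [0.3,0,0,0,0,0,-1],
  ],
)

```text
time_s: 16.43
tcp_pos: [0.6352, 0.0105, 0.1704]
orientation: [-0.001, 0.999, -0.049, -0.005]
wrist_force: [-9.5, 2.3, 8.4]
width: 1.003
```

>>> servo_tool(
  series=[
    [-0.5,0,0,0,0,0,-1],
    [-1.5,0,0,0,0,0,-1],
    [-2.5,0,-0.5,0,0,0,-1],
    [-3,0,-3,0,0,0,-1],
    [-4,0,-7,0,0,0,-1],
    [-6,0,-11,0,0,0,-1],
    [-9,0,-14,0,0,0,-1],
    [-12,0,-16,0,0,0,-1],
    [-15,0,-18,0,0,0,-1],
    [-16,0,-20,0,0,0,-1],
    [-16,0,-20,0,0,0,-1],
  ],
)

```text
time_s: 17.35
tcp_pos: [0.4781, 0.0251, 0.3747]
orientation: [-0.001, 0.999, -0.048, 0.004]
wrist_force: [0.6, 0.3, 0.1]
width: 0.999
```

```bash
python3 - <<'E'
from h import *
go(b2w((9,0)),.17,-5.67); pic('p7',215,165,190,140,4.2)
E
```

```text
move [15.25 -0.38 20.61] turn [-0.13 -0.51  0.13] | t 17.35 at [0.4781 0.0251 0.3747] bay [-145.4   -4.6] yaw -5.5 F [0.6 0.3 0.1] w 1.00
```

View pics/p7.png

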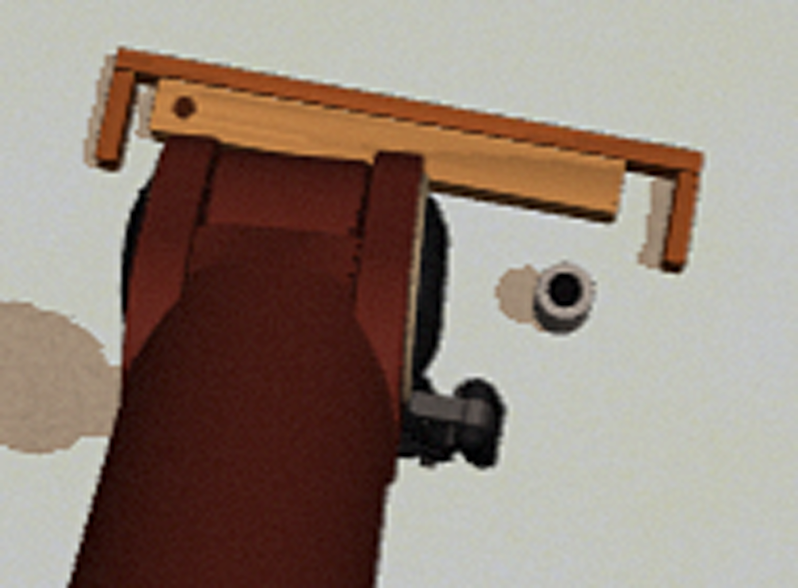

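Both ends look seated against the back wall: the left-back corner is at (156,80) and the right-back corner at (626,160). I'll move the arm aside and check this along the whole length with an edge fit and one last picture.

>>> servo_tool(
  series=[
    [0,1,0,0,0,0,-1],
    [0,4,0,0,0,0,-1],
    [0,8,0,0,0,0,-1],
    [0,12,0,0,0,0,-1],
    [0,16,0,0,0,0,-1],
    [0,20,0,0,0,0,-1],
    [0,24,0,0,0,0,-1],
    [0,28,0,0,0,0,-1],
    [0,31,0,0,0,0,-1],
    [0,33,0,0,0,0,-1],
    [0,34,0,0,0,0,-1],
    [0,34,0,0,0,0,-1],
  ],
)

```text
time_s: 18.4
tcp_pos: [0.4448, -0.317, 0.3693]
orientation: [0.001, 0.999, -0.052, -0.001]
wrist_force: [0.2, -0.3, 0.0]
width: 1.0
```

```bash
python3 - <<'E'
from h import *
# rectify to the bay frame at z=25: 4 px/mm, rows = depth X from 70 down to -60, columns = Y from 165 to -165
c=arm.read_camera("top"); k=2.4
Y,X=np.meshgrid(np.arange(165,-165,-1/k),np.arange(75,-65,-1/k))
P=np.c_[(o+X.reshape(-1,1)*.001*bx+Y.reshape(-1,1)*.001*by),np.full(X.size,.025)]
m=proj(c,P).reshape(*X.shape,2).astype(np.float32)
r=cv2.remap(c["image"][:,:,::-1],m[...,0],m[...,1],cv2.INTER_CUBIC); cv2.imwrite("pics/p8.png",cv2.convertScaleAbs(r,alpha=1.4))
h=cv2.cvtColor(r,cv2.COLOR_BGR2HSV)
tan=cv2.inRange(h,(13,60,90),(25,200,255)); print(r.shape)
for y in range(110,-121,-20):
    col=int((165-y)*k); xs=75-np.where(tan[:,col])[0]/k; print(y, xs.max().round(1) if len(xs) else None, xs.min().round(1) if len(xs) else None,len(xs))
c0=cv2.imread("pics/top0.png")[:,:,::-1].astype(int); d=abs(c["image"].astype(int)-c0).sum(2)
for n,(u,v) in {"bottle":(137,229),"jar":(490,218),"roller":(500,310)}.items(): print(n,"mean change",d[v-30:v+30,u-25:u+25].mean())
go(b2w((9,0)),.17,-5.67)
E
```

```text
(336, 792, 3)
110 62.5 22.1 59
90 62.5 21.7 69
70 62.5 21.7 72
50 62.1 22.1 69
30 62.5 21.7 71
10 62.5 21.7 71
-10 62.5 22.1 69
-30 50.4 21.2 71
-50 62.1 22.1 69
-70 62.5 -64.6 142
-90 50.8 -64.6 99
-110 62.5 22.1 69
bottle mean change 38.20366666666666
jar mean change 33.303666666666665
roller mean change 184.467
move [ 15.31 -34.59  19.94] turn [-0.03  0.08 -0.07] | t 18.45 at [ 0.4455 -0.3146  0.3695] bay [-144.2 -345.8] yaw -5.7 F [-0.5  1.1 -0.7] w 1.01
```

View pics/p8.png

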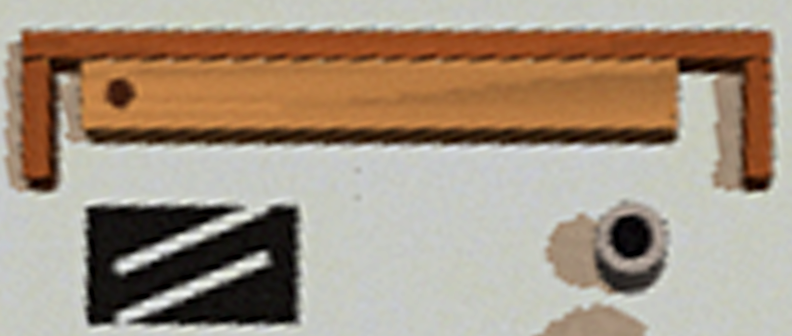

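```bash
python3 - <<'E'
from h import *
a=cv2.imread("pics/top0.png"); c=arm.read_camera("top")["image"][:,:,::-1].copy()
for n,(u,v) in {"bottle":(137,229),"jar":(490,218)}.items():
    r=cv2.matchTemplate(c[v-34:v+34,u-34:u+34],a[v-22:v+22,u-22:u+22],cv2.TM_CCOEFF_NORMED); print(n,cv2.minMaxLoc(r)[1::2],"(12,12 = unmoved)")
a=cv2.imread("pics/scene0.png"); c=arm.read_camera("scene")["image"][:,:,::-1].copy(); u,v=175,188
r=cv2.matchTemplate(c[v-34:v+34,u-34:u+34],a[v-22:v+22,u-22:u+22],cv2.TM_CCOEFF_NORMED); print("roller",cv2.minMaxLoc(r)[1::2])
print(arm.job_done())
E
```

```text
bottle (0.9989458918571472, (12, 12)) (12,12 = unmoved)
jar (0.9985886216163635, (12, 12)) (12,12 = unmoved)
roller (0.9990182518959045, (12, 12))
the job is handed in; nothing more can be done
None
```

The batten is parked in the bay, flush along the back wall, and I have handed the job in. I pushed it with the fingertips only: left along its length to clear the post, then round to an angle. From there I pushed it lengthwise in behind the post, swung the left end round, and pressed it against the back wall.

**Flush:** in the last top view the batten's front edge measures 21 to 22 mm into the bay along its length. The wanted value is 20 mm, within the 2 mm calibration. Two of the twelve sampled columns gave false lower values where they ran past the post. In the rectified picture both ends are inside the side walls and there is no visible gap at the back.

**Left alone:** image matching against the first pictures shows the bottle, jar and roller unmoved. A cruder pixel-difference check flagged the roller, but the arm was hanging above it in that view.

**Limits:** the job took about 18.5 s. The highest wrist reading at the end of a move was about 13 N. The arm was clear of everything at hand-in.

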